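# Load two drilled slide trays onto the four posts of the drying rack

## Robot

A 6-joint arm with a two-finger parallel gripper is mounted at the origin on the work surface. World frame = base frame: x ahead of the robot, y to its left, z up, the work surface at z = 0. Lengths are in m, angles in rad, forces in N, time in s.
With the tool pointing down it reaches from about 0.225 to 0.875 m from the base axis. Payload 3.4 kg.
Tool frame: the origin (TCP) lies at the very end of the fingers, on their centre line; the grasp point (between the pads) lies 19 mm behind it (manip.grasp_offset is the distance from the TCP to the grasp point, in m); x points along the fingers, y is the direction in which the jaws open and shut, and the axes are right-handed (so a half turn about x gives the same grasp; the last joint's range is limited). The gripper opens to 85 mm and grips with 20 to 120 N. Pads are 22 mm wide; open, the fingers measure 114 mm over their backs; the gripper's body (76 mm by 85 mm) begins 54 mm behind the grasp point. The pads swing forward as they close: fully open they stand 13 mm farther back than shut.
Start: joints at [-1.334, 0.276, 1.505, -0, 1.361, -0.121], TCP at [0.201, -0.539, 0.204] pointing down, gripper open.
Joint ranges: [-2.89, 2.89], [-0.75, 2.08], [0.22, 2.7], [-1.18, 4.32], [0.11, 2.71], [-2.7, 2.7]. Speed limits (rad/s): [2.57, 2.57, 3.14, 3.14, 3.14, 3.14].

## Interface

Orientations are given as a unit quaternion [w, x, y, z].
In Python, from rig import manip gives the robot as it stands.
- The arm moves only by the tool step_arm, never from a script. Its argument "increments" is a list of rows, each an object with "grip": the opening, from 0 (shut) to 1 (fully open); "delta_pos": the shift along the world's x, y, z in m, a list of three; "twist": the turn about the world's z in degrees. A call has 1 to 10 rows; each row shifts and turns the commanded pose from where the row before left it; what a row does not reach is not made up. A row lasts 1/12 s, in which the tool goes at most 41.7 mm and 7.16 degrees, less where a joint would pass 70% of its speed; a pose out of reach is approached as far as the arm can. A call with a gripper value outside its range is refused whole. The fingers move at their own pace and stop on an object; "force" is the grip in N (left out, the last holds). Time passes only in rows, so rows that do not move let the fingers close. It gives the time, the measured TCP pose, the force and the opening at its end, in the units of the state.
- manip.get_state(): the state, without advancing time (a new reading comes with each control period).
- manip.get_image(name): name is "side" or "top"; returns a dict with "img" (400x640x3 uint8, red, green, blue), "fx", "fy", "cx", "cy" (pixels), "D" ([k1, k2, p1, p2, k3] as OpenCV has them; the pictures are not rectified), "rvec" (rotation vector, rad) and "tvec" (3), from world to camera coordinates, as OpenCV has them. Camera axes: x right, y down, z forward; pixel columns grow to the right and rows downward; lengths in m; the calibration is good to about 2 mm. A picture is of the moment at which its call begins. There is no depth.
- manip.sign_off(): hands the job in, once; it reports no verdict.
The state is a dict: "clock": time; "qpos": joint angles; "qd": joint speeds; "effort": joint torques, N m; "position": TCP position; "ee_rot": TCP orientation; "contact_force": force on the tool from outside, world axes, zero at the start; "moment": the same for the moment, N m; "width": finger opening in m.
Only numpy, scipy, OpenCV 4.12 (cv2) and the standard library are available. Lean on these libraries where they do the work, as an engineer would, in place of code of your own. Each camera call takes 0.05 s, during which the arm holds its last target. There are 200 camera calls.

## Task

Load the slide-drying rack beside the microscope: lower the blue tray with the four holes over the four brass posts until it sits flat on the dark base, then stack the white tray over the same posts on top of it. Either way round will do; lower the trays and let go of them without dropping them, and leave the blue tray without holes where it is.

Things in the scene. Friction and masses are not known exactly. Their poses are not given: they have to be found in the camera images.
- rack: fixed rack, in mm: 2 dark pads, 60 (x) by 104 (y), 20 high, at x +-56, joined by a bar 30 wide, 12 high; 4 brass posts, 10 mm thick, at x +-55, y +-27, from 20 to 94 mm high (top 12 mm tapered to 4). Holes have 9 mm play all round. Origin: centre of the underside, on the bench; x along its length, z up. With the trays seated, their waist points are 39 (blue) and 67 mm (white) above the origin.
- blue_grip (a point): Blue drilled tray, loose, 0.12-0.26 kg; in mm 166 (x) by 96 (y) by 28 high: 10 mm plate on 18 mm high skirts across its two ends, with a solid grip waist in its middle, 70 (x) by 50 (y), from 10 to 28 mm above its underside. 4 through holes, 28 mm, at x +-55, y +-27. The point is the waist's centre, 19 mm above the underside; z up; starts flat on the bench.
- white_grip (a point): White drilled tray, loose, 0.12-0.26 kg; in mm 166 (x) by 96 (y) by 28 high: 10 mm plate on 18 mm high skirts across its two ends, with a solid grip waist in its middle, 70 (x) by 50 (y), from 10 to 28 mm above its underside. 4 through holes, 28 mm, at x +-55, y +-27. The point is the waist's centre, 19 mm above the underside; z up; starts flat on the bench.
- plain_grip (a point): Blue tray without holes, a bystander, otherwise of the same shape and size as the drilled ones. The point is the waist's centre, 19 mm above the underside; z up; starts flat on the bench.
Mind the look-alikes: they are no part of the job. What is shaped like the rack but red or turquoise is not meant. What is shaped like the part that bears white_grip but red is not meant.

How it is judged:
By the outcome, as a careful person would: the job done as asked, in the order asked, and still so for the second after the job is handed in, with the robot touching nothing.
It also fails if it takes over 69 s, if anything falls off the work surface, if the arm or the gripper's body presses on something with over 40 N, if the wrist force passes 120 N, or if a joint passes its speed limit or range.

## Working session

There is one attempt and no reset: what is moved stays moved. The work goes in short steps, Python scripts to look and compute and a tool call to move; the robot and the scene stay as the last step left them, time stands still between calls to the robot, and variables do not carry over. Pictures are saved under pics/ and viewed, about 8 in all and at most 12, crops included, and the job is handed in when it is done.

Besides the shell and the picture viewer there is one more tool, called after "Request:" as a command line: name --argument value ..., lists and objects as JSON in quotes. step_arm: Moves the arm, as the interface text tells. Its arguments: {"type":"object","properties":{"increments":{"type":"array"},"force":{"type":"number"}},"required":["increments"]}

```bash
mkdir -p pics; ls; python3 - <<'E'
from rig import manip
import cv2,json
print(manip.get_state())
for n in("top","side"):
    d=manip.get_image(n); cv2.imwrite(f"pics/{n}0.png",d["img"][...,::-1])
    print({k:v for k,v in d.items() if k!="img"})
E
```

```text
pics
{'clock': 0.0, 'qpos': array([-1.33402485e+00,  2.76615535e-01,  1.50615421e+00, -5.32787192e-07,
        1.36066877e+00, -1.21028203e-01]), 'qd': array([-1.00964460e-04,  1.02948184e-05,  3.51387208e-04,  1.81729515e-04,
       -1.28981284e-03, -8.95696756e-04]), 'effort': array([-7.78084882e-05, -4.16772938e+01, -2.45805860e+01, -2.59822709e-04,
        1.10989818e-02, -1.59611950e-06]), 'position': array([ 0.20121647, -0.5380282 ,  0.20301963]), 'ee_rot': array([-0.12517606, -0.69578316, -0.12647908,  0.69585903]), 'contact_force': array([-0.36408539,  0.06160092,  0.56953038]), 'moment': array([ 0.00899403, -0.05605896, -0.03860416]), 'width': 0.08540102279908017}
{'fx': 453.8889081403627, 'fy': 453.8889081403627, 'cx': 326.5201029255407, 'cy': 197.39110509169956, 'D': array([-0.05691562,  0.        ,  0.        ,  0.        ,  0.        ]), 'rvec': array([ 2.16819205, -2.11305071,  0.16128011]), 'tvec': array([-0.03440968,  0.48639902,  1.50666009])}
{'fx': 431.27198799486007, 'fy': 431.27198799486007, 'cx': 322.4872401582923, 'cy': 206.44360991780275, 'D': array([-0.05315987,  0.        ,  0.        ,  0.        ,  0.        ]), 'rvec': array([ 0.27509813, -2.62195749,  1.46522772]), 'tvec': array([0.46507126, 0.10533538, 1.20299891])}
```

View pics/top0.png

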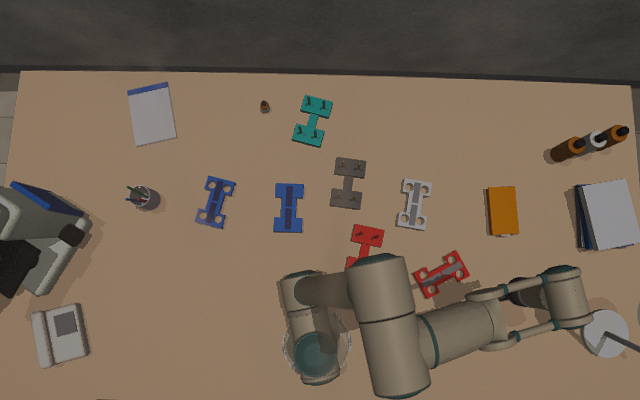

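View pics/side0.png

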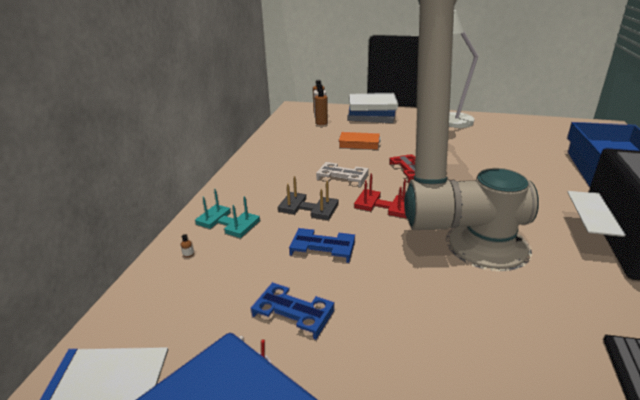

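Top view: drilled blue tray at (215,202), plain blue at (289,208), dark rack at (348,183), white tray at (415,204). The red and turquoise ones are decoys. The side view shows the same layout: blue drilled tray (293,308), rack (308,203), white (343,174).

```bash
cat > h.py <<'E'
import numpy as np,cv2
from scipy.spatial.transform import Rotation as R
from rig import manip
def KD(d): return np.array([[d["fx"],0,d["cx"]],[0,d["fy"],d["cy"]],[0,0,1]]),np.array(d["D"])
def rays(d,px):
    K,D=KD(d); u=cv2.undistortPoints(np.float64(px).reshape(-1,1,2),K,D)[:,0]
    Rm=cv2.Rodrigues(d["rvec"])[0]; return -Rm.T@d["tvec"], np.c_[u,np.ones(len(u))]@Rm
def plane(d,px,z):
    c,r=rays(d,px); return (c+r*((z-c[2])/r[:,2])[:,None])[:,:2]
def proj(d,P):
    K,D=KD(d); return cv2.projectPoints(np.float64(P).reshape(-1,1,3),d["rvec"],d["tvec"],K,D)[0][:,0]
def rect(d,mask,box,z):
    x0,y0,x1,y1=box; m=np.zeros_like(mask); m[y0:y1,x0:x1]=mask[y0:y1,x0:x1]
    cs=cv2.findContours(m,cv2.RETR_EXTERNAL,cv2.CHAIN_APPROX_NONE)[0]
    pts=np.vstack([c[:,0] for c in cs if len(c)>12]); p=plane(d,pts,z)*1000
    (c,s,a)=cv2.minAreaRect(p.astype(np.float32))
    if s[0]<s[1]: s=s[::-1]; a+=90
    return np.round(c,1),np.round(s,1),round((a+90)%180-90,1)
E
python3 - <<'E'
from h import *
d=manip.get_image("top"); im=d["img"]; hsv=cv2.cvtColor(im,cv2.COLOR_RGB2HSV); H,S,V=cv2.split(hsv)
blue=((H>105)&(H<130)&(S>130)).astype(np.uint8); white=((S<50)&(V>120)).astype(np.uint8); dark=((S<75)&(V<110)).astype(np.uint8)
print("blue",rect(d,blue,(185,165,245,240),.014)); print("plain",rect(d,blue,(262,170,318,245),.014))
print("white",rect(d,white,(388,165,445,240),.014)); print("dark",rect(d,dark,(320,145,375,220),.01))
s=manip.get_state(); q=s["ee_rot"]; M=R.from_quat(np.r_[q[1:],q[0]]).as_matrix(); print(M.round(3)); print(-cv2.Rodrigues(d["rvec"])[0].T@d["tvec"])
a=im[150:245,180:450]; m=cv2.merge([blue,white,dark])[150:245,180:450]*255
b=cv2.resize(np.vstack([a,m]),None,fx=2.9,fy=2.9,interpolation=cv2.INTER_CUBIC)
cv2.imwrite("pics/m1.png",b[...,::-1])
d=manip.get_image("side"); cv2.imwrite("pics/s1.png",cv2.resize(d["img"][160:340,240:400],None,fx=3.3,fy=3.3,interpolation=cv2.INTER_CUBIC)[...,::-1])
E
```

```text
blue (array([467.4, 365.6]), array([163.6,  95.4]), -13.1)
plain (array([453.3, 108.8]), array([165.7,  94.7]), -0.6)
white (array([ 477.7, -325.8]), array([166.9,  97.4]), -8.5)
dark (array([544.3, -93.9]), array([176.4, 105.6]), -6.7)
[[-0.     0.35  -0.937]
 [ 0.001 -0.937 -0.35 ]
 [-1.    -0.001 -0.   ]]
[ 0.25215055 -0.02867176  1.5631349 ]
```

View pics/m1.png

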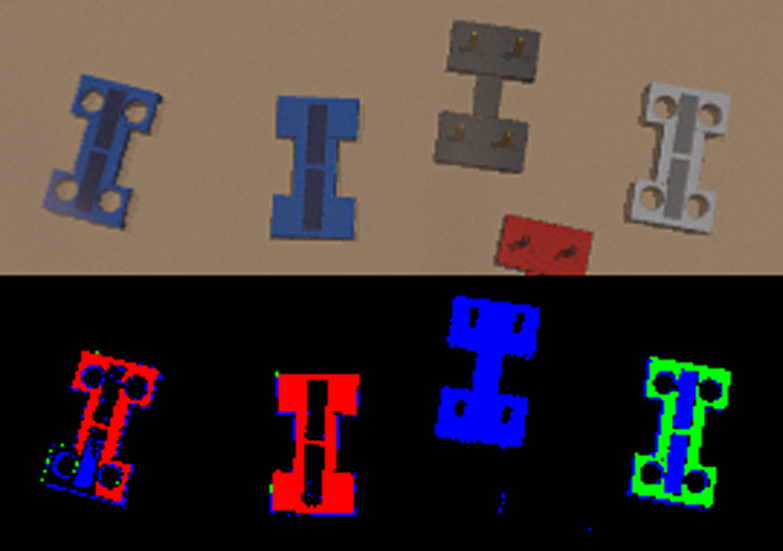

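The blue drilled tray's mask has lost its lower-left corner, where the surface is hazy. I'll redo that mask and check the rack pose by projecting the post tips into both views.

```bash
python3 - <<'E'
from h import *
def tf(c,a,P):
    P=np.array(P,float); r=np.deg2rad(a); Q=P.copy()
    Q[:,0]=c[0]+P[:,0]*np.cos(r)-P[:,1]*np.sin(r); Q[:,1]=c[1]+P[:,0]*np.sin(r)+P[:,1]*np.cos(r); return Q/1000
sg=[(1,1),(1,-1),(-1,-1),(-1,1)]
out=[]
for n,box in(("top",(180,150,450,245)),("side",(240,155,400,345))):
    d=manip.get_image(n); im=d["img"].astype(int)
    if n=="top":
        m=((im[...,2]-im[...,0]>-8)).astype(np.uint8); b=rect(d,m,(185,165,245,240),.014); print(b)
        w=rect(d,m,(388,165,445,240),.014); k=rect(d,(im[...,0]-im[...,2]<18).astype(np.uint8),(320,145,375,220),.01); print(w,k)
    f=4 if n=="side" else 4; x0,y0,x1,y1=box if n=="side" else (320,150,445,245)
    c=cv2.resize(d["img"][y0:y1,x0:x1],None,fx=3,fy=3,interpolation=cv2.INTER_CUBIC) if n=="side" else cv2.resize(d["img"][y0:y1,x0:x1],None,fx=3,fy=3,interpolation=cv2.INTER_CUBIC)
    def dot(P,col):
        for p in proj(d,P): cv2.circle(c,tuple(int(v) for v in ((p-[x0,y0]+.5)*3)),1,col,-1)
    for z in(20,94): dot(tf(k[0],k[2],[(55*a,27*e,z) for a,e in sg]),(255,0,255))
    for o in(b,w):
        dot(tf(o[0],o[2],[(55*a,27*e,28) for a,e in sg]),(255,0,0)); dot(tf(o[0],o[2],[(83*a,48*e,28) for a,e in sg]),(0,255,0))
    out.append(c)
h=max(o.shape[0] for o in out)
v=np.hstack([cv2.copyMakeBorder(o,0,h-o.shape[0],0,0,cv2.BORDER_CONSTANT) for o in out[::-1]])[:,:800]
print(v.shape);cv2.imwrite("pics/o2.png",v[:600,:,::-1])
E
```

```text
(array([466.6, 364.6]), array([168.5, 101.7]), -13.2)
(array([ 476.6, -324.5]), array([166.4,  95.7]), -8.5) (array([545.3, -94.7]), array([172.9, 103.7]), -6.4)
(570, 800, 3)
```

View pics/o2.png

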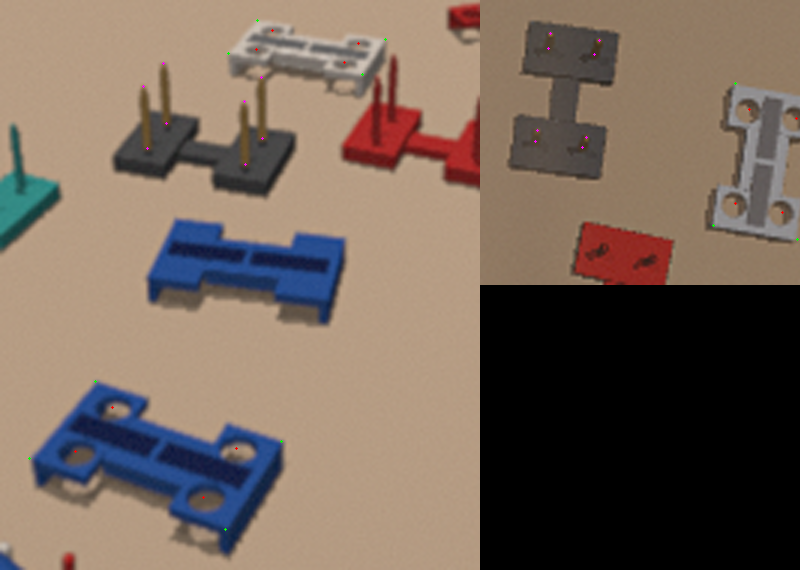

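Projected post tips, hole centres and tray corners all land on their features in both views. Poses (mm, deg): rack (545,-94.5,-6.5), blue (466.8,365,-13.2), white (477,-325,-8.5). Jaw yaw is now -69.5° and blue needs 76.8°, so I turn by +146.3°.

Request:
step_arm --increments '[{"grip": 1,"delta_pos": [0.009,0.03,0],"twist": 4.9},{"grip": 1,"delta_pos": [0.009,0.03,0],"twist": 4.9},{"grip": 1,"delta_pos": [0.009,0.03,0],"twist": 4.9},{"grip": 1,"delta_pos": [0.009,0.03,0],"twist": 4.9},{"grip": 1,"delta_pos": [0.009,0.03,0],"twist": 4.9},{"grip": 1,"delta_pos": [0.009,0.03,0],"twist": 4.9},{"grip": 1,"delta_pos": [0.009,0.03,0],"twist": 4.9},{"grip": 1,"delta_pos": [0.009,0.03,0],"twist": 4.9},{"grip": 1,"delta_pos": [0.009,0.03,0],"twist": 4.9},{"grip": 1,"delta_pos": [0.009,0.03,0],"twist": 4.9}]' --force 60

```text
clock: 1.13
position: [0.2915, -0.2371, 0.204]
ee_rot: [0.404, 0.58, 0.404, -0.58]
contact_force: [1.2, -0.4, 0.5]
width: 0.0855
```

Request:
step_arm --increments '[{"grip": 1,"delta_pos": [0.009,0.03,0],"twist": 4.9},{"grip": 1,"delta_pos": [0.009,0.03,0],"twist": 4.9},{"grip": 1,"delta_pos": [0.009,0.03,0],"twist": 4.9},{"grip": 1,"delta_pos": [0.009,0.03,0],"twist": 4.9},{"grip": 1,"delta_pos": [0.009,0.03,0],"twist": 4.9},{"grip": 1,"delta_pos": [0.009,0.03,0],"twist": 4.9},{"grip": 1,"delta_pos": [0.009,0.03,0],"twist": 4.9},{"grip": 1,"delta_pos": [0.009,0.03,0],"twist": 4.9},{"grip": 1,"delta_pos": [0.009,0.03,0],"twist": 4.9},{"grip": 1,"delta_pos": [0.009,0.03,0],"twist": 4.9}]'

```text
clock: 1.97
position: [0.3815, 0.063, 0.2042]
ee_rot: [0.609, 0.36, 0.608, -0.36]
contact_force: [0.5, 0.2, 0.3]
width: 0.0856
```

Request:
step_arm --increments '[{"grip": 1,"delta_pos": [0.009,0.03,0],"twist": 4.9},{"grip": 1,"delta_pos": [0.009,0.03,0],"twist": 4.9},{"grip": 1,"delta_pos": [0.009,0.03,0],"twist": 4.9},{"grip": 1,"delta_pos": [0.009,0.03,0],"twist": 4.9},{"grip": 1,"delta_pos": [0.009,0.03,0],"twist": 4.9},{"grip": 1,"delta_pos": [0.009,0.03,0],"twist": 4.9},{"grip": 1,"delta_pos": [0.009,0.03,0],"twist": 4.9},{"grip": 1,"delta_pos": [0.009,0.03,0],"twist": 4.9},{"grip": 1,"delta_pos": [0,0,0],"twist": 0},{"grip": 1,"delta_pos": [0,0,0],"twist": 0}]'

```text
clock: 2.8
position: [0.4534, 0.3024, 0.2033]
ee_rot: [0.694, 0.136, 0.694, -0.136]
contact_force: [-1.5, -1.4, 0.5]
width: 0.0858
```

```bash
cat >> h.py <<'E'
def st():
    s=manip.get_state(); q=s["ee_rot"]; M=R.from_quat(np.r_[q[1:],q[0]]).as_matrix()
    print("t",round(s["clock"],2),"pos",(s["position"]*1000).round(1),"yaw",np.rad2deg(np.arctan2(M[1,1],M[0,1])).round(2),"ax",M[:,0].round(3),"F",s["contact_force"].round(1),"w",round(s["width"]*1000,1),"q6",s["qpos"][5].round(2))
E
python3 -c "from h import *;st()"
```

```text
t 2.8 pos [453.4 302.4 203.3] yaw 67.79 ax [-0.001 -0.001 -1.   ] F [-1.5 -1.4  0.5] w 85.8 q6 -0.72
```

Request:
step_arm --increments '[{"grip": 1,"delta_pos": [0.0045,0.021,0],"twist": 3},{"grip": 1,"delta_pos": [0.0045,0.021,0],"twist": 3},{"grip": 1,"delta_pos": [0.0045,0.0205,0],"twist": 3},{"grip": 1,"delta_pos": [0,0,-0.035],"twist": 0},{"grip": 1,"delta_pos": [0,0,-0.035],"twist": 0},{"grip": 1,"delta_pos": [0,0,-0.035],"twist": 0},{"grip": 1,"delta_pos": [0,0,-0.025],"twist": 0},{"grip": 1,"delta_pos": [0,0,-0.015],"twist": 0},{"grip": 1,"delta_pos": [0,0,0],"twist": 0},{"grip": 1,"delta_pos": [0,0,0],"twist": 0}]'

```text
clock: 3.63
position: [0.4664, 0.3624, 0.0586]
ee_rot: [0.702, 0.082, 0.703, -0.083]
contact_force: [0.4, -0.3, 0.7]
width: 0.0848
```

```bash
python3 - <<'E'
from h import *
st()
d=manip.get_image("side"); cv2.imwrite("pics/s3.png",cv2.resize(d["img"][200:360,220:380],None,fx=3.3,fy=3.3)[...,::-1])
E
```

```text
t 3.63 pos [466.4 362.4  58.6] yaw 76.62 ax [-0.002 -0.001 -1.   ] F [ 0.4 -0.3  0.7] w 84.8 q6 -0.79
```

View pics/s3.png

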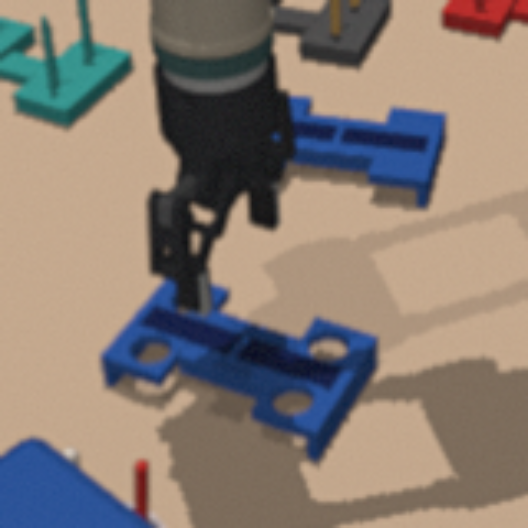

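The fingers straddle the blue waist, with the near finger at crop (195,290) and the far one at (262,200). I'll descend and close.

Request:
step_arm --increments '[{"grip": 1,"delta_pos": [0.0005,0.0025,-0.015],"twist": 0.2},{"grip": 1,"delta_pos": [0,0,-0.015],"twist": 0},{"grip": 1,"delta_pos": [0,0,-0.013],"twist": 0},{"grip": 1,"delta_pos": [0,0,-0.008],"twist": 0},{"grip": 1,"delta_pos": [0,0,-0.004],"twist": 0},{"grip": 1,"delta_pos": [0,0,0],"twist": 0}]'

```text
clock: 4.18
position: [0.4676, 0.3663, 0.0043]
ee_rot: [0.703, 0.081, 0.702, -0.081]
contact_force: [0.0, 0.0, 0.3]
width: 0.0854
```

Request:
step_arm --increments '[{"grip": 0.3,"delta_pos": [0,0,0],"twist": 0},{"grip": 0.3,"delta_pos": [0,0,0],"twist": 0},{"grip": 0.3,"delta_pos": [0,0,0],"twist": 0},{"grip": 0.3,"delta_pos": [0,0,0],"twist": 0},{"grip": 0.3,"delta_pos": [0,0,0],"twist": 0},{"grip": 0.3,"delta_pos": [0,0,0],"twist": 0},{"grip": 0.3,"delta_pos": [0,0,0],"twist": 0},{"grip": 0.3,"delta_pos": [0,0,0],"twist": 0}]'

```text
clock: 4.85
position: [0.4674, 0.3664, 0.0039]
ee_rot: [0.702, 0.081, 0.702, -0.081]
contact_force: [0.8, 0.8, 0.1]
width: 0.0257
```

```bash
python3 -c "from h import *;st()"
```

```text
t 4.85 pos [467.4 366.4   3.9] yaw 76.9 ax [ 0.  0. -1.] F [0.8 0.8 0.1] w 25.7 q6 -0.79
```

Width 25.7 mm is just the commanded value, so the jaws didn't stop on the 50 mm waist. I'll look.

```bash
python3 - <<'E'
from h import *
d=manip.get_image("side"); a=cv2.resize(d["img"][220:360,220:360],None,fx=3.5,fy=3.5)
d=manip.get_image("top"); b=cv2.resize(d["img"][140:280,170:255],None,fx=3.5,fy=3.5)
cv2.imwrite("pics/s4.png",np.hstack([a,b])[...,::-1])
E
```

```text
(no output)
```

View pics/s4.png

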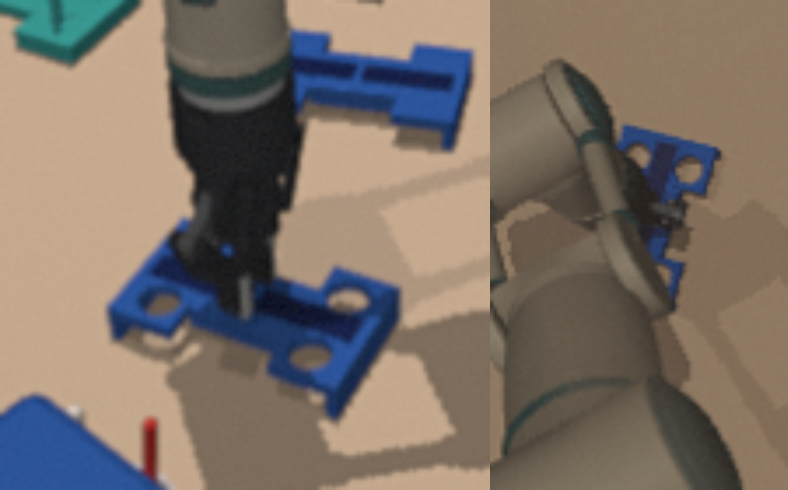

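```bash
python3 - <<'E'
from h import *
st()
p=np.array([467.4,366.4]);r=np.deg2rad(76.9);u=np.array([np.cos(r),np.sin(r)])
out=[]
for n,(x0,y0,x1,y1) in(("side",(255,270,315,340)),("top",(195,180,235,220))):
    d=manip.get_image(n); f=8 if n=="side" else 10; c=cv2.resize(d["img"][y0:y1,x0:x1],None,fx=f,fy=f,interpolation=cv2.INTER_CUBIC)
    for w,col in((25.7,(255,0,0)),(50,(0,255,0))):
        for s in(1,-1):
            for z in(5,28,45):
                q=proj(d,[*( (p+s*w/2*u)/1000),z/1000])[0]; cv2.circle(c,tuple(int(v) for v in (q-[x0,y0]+.5)*f),3,col,-1)
    out.append(cv2.copyMakeBorder(c,0,560-c.shape[0],0,0,cv2.BORDER_CONSTANT) if c.shape[0]<560 else c[:560])
v=np.hstack(out)[:,:800]; cv2.imwrite("pics/s5.png",v[...,::-1])
E
```

```text
t 4.95 pos [467.4 366.4   3.9] yaw 76.9 ax [-0.  0. -1.] F [-0.7 -0.2 -0.3] w 25.5 q6 -0.79
```

View pics/s5.png

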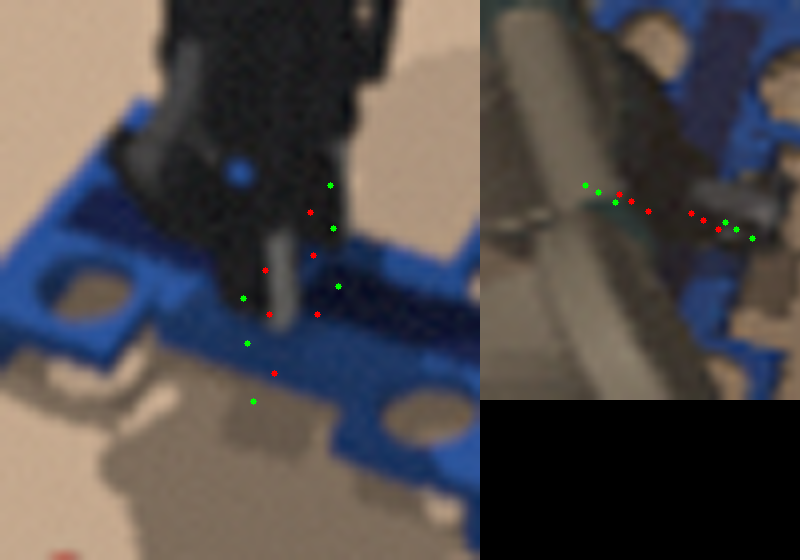

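```bash
python3 - <<'E'
from h import *
d=manip.get_image("side")
p=np.array([466.4,362.4]);r=np.deg2rad(76.6);u=np.array([np.cos(r),np.sin(r)])
im=cv2.imread("pics/s3.png"); im=im[120:420,60:420]; im=cv2.resize(im,None,fx=2,fy=2)
for w,col in((43,(0,0,255)),(57,(0,255,0))):
  for s in(1,-1):
    for z in(58.6,71.6,85):
        q=proj(d,[*((p+s*w*u)/1000),z/1000])[0]; q=((q-[220,200]+.5)*3.3-[60,120])*2; cv2.circle(im,tuple(int(v) for v in q),4,col,-1)
cv2.imwrite("pics/s6.png",im)
E
```

```text
(no output)
```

View pics/s6.png

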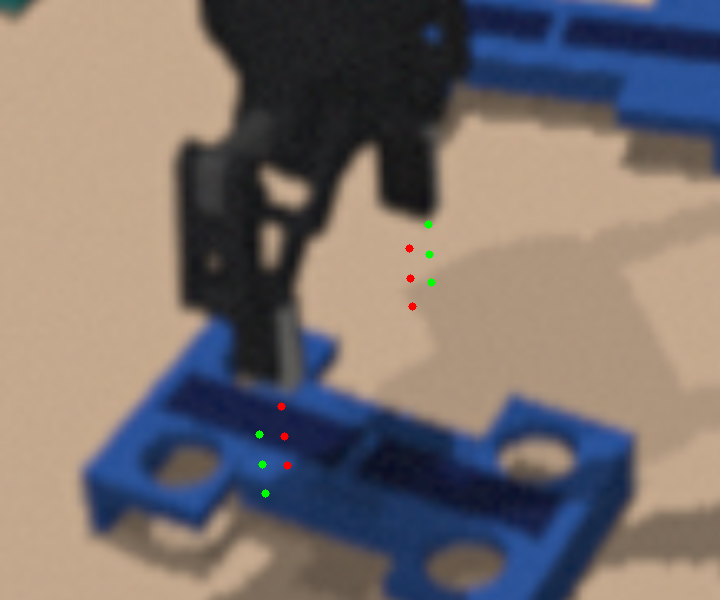

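The finger ends are about 25 mm higher than the reported TCP suggests. Closed, they sit on the tray's top at z≈28 while the TCP reads 4. Before continuing I'll open, go down in small steps watching the force, and close again.

Request:
step_arm --increments '[{"grip": 1,"delta_pos": [0,0,0.01],"twist": 0},{"grip": 1,"delta_pos": [0,0,0],"twist": 0},{"grip": 1,"delta_pos": [0,0,0],"twist": 0},{"grip": 1,"delta_pos": [0,0,0],"twist": 0},{"grip": 1,"delta_pos": [0,0,0],"twist": 0},{"grip": 1,"delta_pos": [0,0,0],"twist": 0},{"grip": 1,"delta_pos": [0,0,-0.004],"twist": 0},{"grip": 1,"delta_pos": [0,0,-0.004],"twist": 0},{"grip": 1,"delta_pos": [0,0,-0.004],"twist": 0}]'

```text
clock: 5.85
position: [0.4672, 0.3663, 0.0013]
ee_rot: [0.702, 0.081, 0.703, -0.081]
contact_force: [0.2, -0.1, 0.4]
width: 0.0852
```

Request:
step_arm --increments '[{"grip": 1,"delta_pos": [0,0,-0.003],"twist": 0},{"grip": 1,"delta_pos": [0,0,-0.003],"twist": 0},{"grip": 1,"delta_pos": [0,0,0],"twist": 0}]'

```text
clock: 6.1
position: [0.4668, 0.366, -0.005]
ee_rot: [0.702, 0.08, 0.703, -0.081]
contact_force: [0.3, 0.0, -0.0]
width: 0.0853
```

Request:
step_arm --increments '[{"grip": 1,"delta_pos": [0,0,-0.003],"twist": 0},{"grip": 1,"delta_pos": [0,0,-0.003],"twist": 0},{"grip": 1,"delta_pos": [0,0,0],"twist": 0}]'

```text
clock: 6.35
position: [0.467, 0.3661, -0.0107]
ee_rot: [0.702, 0.08, 0.703, -0.081]
contact_force: [0.2, 0.4, -0.2]
width: 0.0852
```

```bash
python3 - <<'E'
from h import *
st()
s=manip.get_state();p=s["position"][:2]*1000;r=np.deg2rad(76.9);u=np.array([np.cos(r),np.sin(r)])
d=manip.get_image("side"); x0,y0=240,240; c=cv2.resize(d["img"][240:340,240:340],None,fx=6,fy=6,interpolation=cv2.INTER_CUBIC)
for w,col in((43,(255,0,0)),(57,(0,255,0))):
  for sg in(1,-1):
    for z in(0,14,28):
        q=proj(d,[*((p+sg*w*u)/1000),z/1000])[0]; q=(q-[x0,y0]+.5)*6; cv2.circle(c,tuple(int(v) for v in q),3,col,-1)
cv2.imwrite("pics/s7.png",c[...,::-1])
E
```

```text
t 6.35 pos [467.  366.1 -10.7] yaw 76.9 ax [-0.001 -0.    -1.   ] F [ 0.2  0.4 -0.2] w 85.2 q6 -0.79
```

View pics/s7.png

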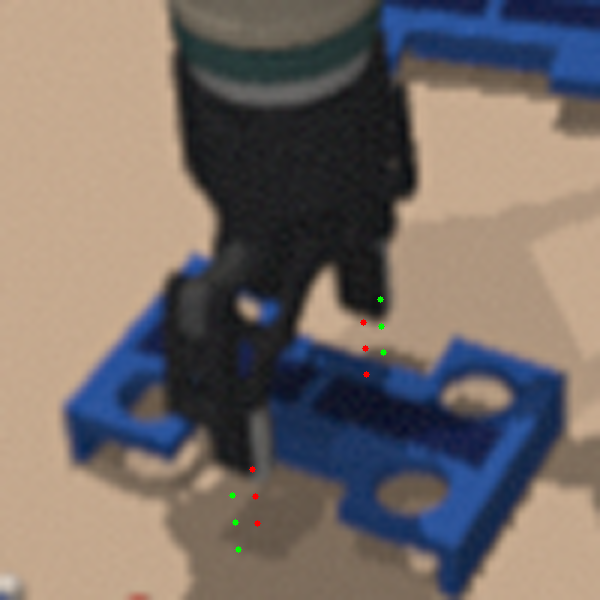

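Open, with the TCP at -10.7, the finger ends sit at z≈30 (near tip at crop (240,472)), so the open offset is about 41 mm. I go to a TCP of about -27 and close.

Request:
step_arm --increments '[{"grip": 1,"delta_pos": [0,0,-0.003],"twist": 0},{"grip": 1,"delta_pos": [0,0,-0.003],"twist": 0},{"grip": 1,"delta_pos": [0,0,-0.002],"twist": 0},{"grip": 1,"delta_pos": [0,0,0],"twist": 0}]'

```text
clock: 6.73
position: [0.467, 0.3661, -0.0186]
ee_rot: [0.702, 0.08, 0.703, -0.081]
contact_force: [0.5, 0.0, -0.2]
width: 0.0854
```

Request:
step_arm --increments '[{"grip": 1,"delta_pos": [0,0,-0.003],"twist": 0},{"grip": 1,"delta_pos": [0,0,-0.003],"twist": 0},{"grip": 1,"delta_pos": [0,0,-0.002],"twist": 0},{"grip": 1,"delta_pos": [0,0,0],"twist": 0}]'

```text
clock: 7.07
position: [0.467, 0.3661, -0.0267]
ee_rot: [0.702, 0.08, 0.703, -0.081]
contact_force: [1.0, -0.4, -0.3]
width: 0.0855
```

Request:
step_arm --increments '[{"grip": 0.4,"delta_pos": [0,0,0],"twist": 0},{"grip": 0.4,"delta_pos": [0,0,0],"twist": 0},{"grip": 0.4,"delta_pos": [0,0,0],"twist": 0},{"grip": 0.4,"delta_pos": [0,0,0],"twist": 0},{"grip": 0.4,"delta_pos": [0,0,0],"twist": 0},{"grip": 0.4,"delta_pos": [0,0,0],"twist": 0},{"grip": 0.4,"delta_pos": [0,0,0],"twist": 0},{"grip": 0.4,"delta_pos": [0,0,0],"twist": 0}]' --force 60

```text
clock: 7.73
position: [0.4676, 0.3665, -0.0256]
ee_rot: [0.703, 0.081, 0.702, -0.08]
contact_force: [-0.1, -1.2, 4.6]
width: 0.0489
```

Gripped at 49 mm. Lift 130 mm gently, then carry it to above the rack.

Request:
step_arm --increments '[{"grip": 0.4,"delta_pos": [0,0,0.005],"twist": 0},{"grip": 0.4,"delta_pos": [0,0,0.01],"twist": 0},{"grip": 0.4,"delta_pos": [0,0,0.015],"twist": 0},{"grip": 0.4,"delta_pos": [0,0,0.02],"twist": 0},{"grip": 0.4,"delta_pos": [0,0,0.02],"twist": 0},{"grip": 0.4,"delta_pos": [0,0,0.02],"twist": 0},{"grip": 0.4,"delta_pos": [0,0,0.02],"twist": 0},{"grip": 0.4,"delta_pos": [0,0,0.015],"twist": 0},{"grip": 0.4,"delta_pos": [0,0,0.005],"twist": 0},{"grip": 0.4,"delta_pos": [0,0,0],"twist": 0}]'

```text
clock: 8.57
position: [0.4681, 0.367, 0.1055]
ee_rot: [0.703, 0.081, 0.702, -0.08]
contact_force: [0.3, 0.2, -2.9]
width: 0.0492
```

Request:
step_arm --increments '[{"grip": 0.4,"delta_pos": [0.002,-0.01,0],"twist": 0.3},{"grip": 0.4,"delta_pos": [0.004,-0.02,0],"twist": 0.3},{"grip": 0.4,"delta_pos": [0.004,-0.025,0],"twist": 0.3},{"grip": 0.4,"delta_pos": [0.004,-0.025,0],"twist": 0.3},{"grip": 0.4,"delta_pos": [0.004,-0.025,0],"twist": 0.3},{"grip": 0.4,"delta_pos": [0.004,-0.025,0],"twist": 0.3},{"grip": 0.4,"delta_pos": [0.004,-0.025,0],"twist": 0.3},{"grip": 0.4,"delta_pos": [0.004,-0.025,0],"twist": 0.3},{"grip": 0.4,"delta_pos": [0.004,-0.025,0],"twist": 0.3},{"grip": 0.4,"delta_pos": [0.004,-0.025,0],"twist": 0.3}]'

```text
clock: 9.4
position: [0.5039, 0.1342, 0.1023]
ee_rot: [0.703, 0.062, 0.706, -0.062]
contact_force: [-0.6, 0.1, -2.7]
width: 0.049
```

Request:
step_arm --increments '[{"grip": 0.4,"delta_pos": [0.004,-0.025,0],"twist": 0.4},{"grip": 0.4,"delta_pos": [0.004,-0.025,0],"twist": 0.4},{"grip": 0.4,"delta_pos": [0.004,-0.025,0],"twist": 0.4},{"grip": 0.4,"delta_pos": [0.004,-0.025,0],"twist": 0.4},{"grip": 0.4,"delta_pos": [0.004,-0.025,0],"twist": 0.4},{"grip": 0.4,"delta_pos": [0.004,-0.025,0],"twist": 0.4},{"grip": 0.4,"delta_pos": [0.004,-0.025,0],"twist": 0.4},{"grip": 0.4,"delta_pos": [0.004,-0.025,0],"twist": 0.4},{"grip": 0.4,"delta_pos": [0.004,-0.02,0],"twist": 0.4},{"grip": 0.4,"delta_pos": [0.002,-0.01,0],"twist": 0}]'

```text
clock: 10.23
position: [0.5424, -0.0965, 0.1023]
ee_rot: [0.705, 0.04, 0.707, -0.041]
contact_force: [0.3, 0.0, -2.5]
width: 0.0491
```

Request:
step_arm --increments '[{"grip": 0.4,"delta_pos": [0,0,0],"twist": 0},{"grip": 0.4,"delta_pos": [0,0,0],"twist": 0}]'

```text
clock: 10.4
position: [0.5422, -0.0933, 0.1029]
ee_rot: [0.705, 0.041, 0.707, -0.04]
contact_force: [0.8, 0.2, -2.4]
width: 0.0488
```

```bash
python3 - <<'E'
from h import *
st()
a=manip.get_image("side")["img"][120:260,250:390]; b=manip.get_image("top")["img"][140:225,310:390]
cv2.imwrite("pics/s8.png",np.hstack([cv2.resize(a,(400,400)),cv2.resize(b,(377,400))])[...,::-1])
cv2.imwrite("pics/full_side8.png",manip.get_image("side")["img"][...,::-1])
E
```

```text
t 10.4 pos [542.2 -93.3 102.9] yaw 83.41 ax [-0.003  0.002 -1.   ] F [ 0.8  0.2 -2.4] w 48.8 q6 -1.75
```

View pics/s8.png

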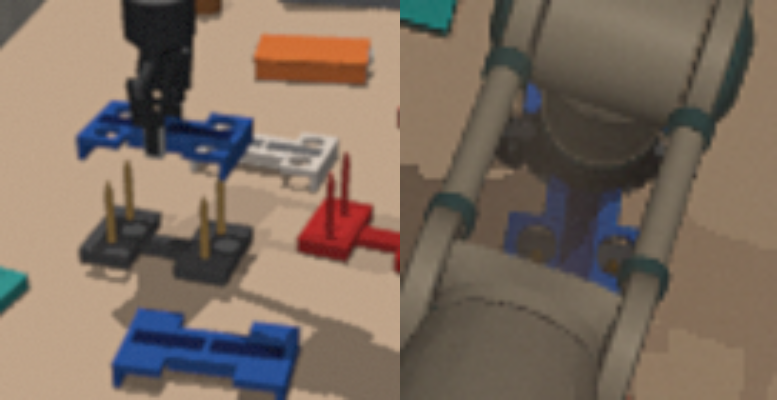

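The tray hangs level above the rack, with post tips just below it. I'll check its lengthwise position and height by comparing the mask's extreme points with the predicted corners.

```bash
cat >> h.py <<'E'
def chk(d,mask,c,a,zu,dirs):
    """support extents of mask hull minus those of tray prism (c mm, a deg, underside zu mm), px; and linear fit of x',y?,z shift"""
    ys,xs=np.nonzero(mask); P=np.c_[xs,ys].astype(float)
    r=np.deg2rad(a); Rm=np.array([[np.cos(r),-np.sin(r)],[np.sin(r),np.cos(r)]])
    V=np.array([[*(Rm@[sx*83,sy*48]+c),zu+z] for sx in(1,-1) for sy in(1,-1) for z in(0,28)])/1000
    Q=proj(d,V); A=[];b=[]
    for t in dirs:
        n=np.array([np.cos(np.deg2rad(t)),np.sin(np.deg2rad(t))]); i=np.argmax(Q@n)
        J=np.array([(proj(d,V[i]+e)[0]-Q[i])/1 for e in np.eye(3)*.001]) # px per mm
        A.append(J@n); b.append((P@n).max()-(Q[i]@n))
    print("res px",dict(zip(dirs,np.round(b,1)))); return np.array(A),np.array(b)
E
python3 - <<'E'
from h import *
d=manip.get_image("side"); im=d["img"].astype(int); m=((im[...,2]-im[...,0]>25)).astype(np.uint8)
x0,y0,x1,y1=272,150,342,184; k=np.zeros_like(m); k[y0:y1,x0:x1]=m[y0:y1,x0:x1]
n,l,s,_=cv2.connectedComponentsWithStats(k); i=1+np.argmax(s[1:,4]); print(s[i]); k=(l==i)
for zu in(128.5,):
    A,b=chk(d,k,np.array([541.5,-93.3]),-6.6,zu,[0,30,60,90,120,180,200]); print(A.round(2)); print(np.linalg.lstsq(A[:,[0,2]],b,rcond=None)[0].round(1), np.linalg.lstsq(A,b,rcond=None)[0].round(1))
E
```

```text
[307 160  31  23 408]
res px {0: np.float64(-1.2), 30: np.float64(-1.1), 60: np.float64(-1.2), 90: np.float64(-1.2), 120: np.float64(-18.8), 180: np.float64(-31.3), 200: np.float64(-27.6)}
[[-0.32 -0.06 -0.  ]
 [-0.29  0.02 -0.15]
 [-0.19  0.1  -0.26]
 [-0.03  0.16 -0.3 ]
 [ 0.13  0.18 -0.24]
 [ 0.32  0.1   0.03]
 [ 0.31  0.05  0.13]]
[-53.6  28.5] [ 114.1 -571.9 -300.2]
```

```bash
python3 - <<'E'
from h import *
d=manip.get_image("side"); im=d["img"].astype(int); m=((im[...,2]-im[...,0]>15)).astype(np.uint8)
x0,y0,x1,y1=272,150,342,186; k=np.zeros_like(m); k[y0:y1,x0:x1]=m[y0:y1,x0:x1]
n,l,s,_=cv2.connectedComponentsWithStats(k); print(s[1:]); k=np.isin(l,[i for i in range(1,n) if s[i,4]>60])
A,b=chk(d,k,np.array([541.5,-93.3]),-6.6,128.5,[0,30,60,90,180,200]); print(np.linalg.lstsq(A[:,[0,2]],b,rcond=None)[0].round(1))
E
```

```text
[[277 155  24  20 276]
 [307 159  31  24 449]]
res px {0: np.float64(-1.2), 30: np.float64(-1.1), 60: np.float64(-1.2), 90: np.float64(-1.2), 180: np.float64(-1.3), 200: np.float64(-0.8)}
[-0.7  4. ]
```

Residuals are equal on opposite sides (mask erosion only), so pose and height agree. Lower with force checks; seat expected at TCP z ≈ -6 mm.

Request:
step_arm --increments '[{"grip": 0.4,"delta_pos": [0.0035,-0.001,0],"twist": 0},{"grip": 0.4,"delta_pos": [0,0,-0.008],"twist": 0},{"grip": 0.4,"delta_pos": [0,0,-0.012],"twist": 0},{"grip": 0.4,"delta_pos": [0,0,-0.012],"twist": 0},{"grip": 0.4,"delta_pos": [0,0,-0.008],"twist": 0},{"grip": 0.4,"delta_pos": [0,0,-0.005],"twist": 0},{"grip": 0.4,"delta_pos": [0,0,-0.005],"twist": 0}]'

```text
clock: 11.23
position: [0.5468, -0.0945, 0.0532]
ee_rot: [0.706, 0.04, 0.706, -0.04]
contact_force: [0.3, -0.5, -1.4]
width: 0.0488
```

Request:
step_arm --increments '[{"grip": 0.4,"delta_pos": [0,0,-0.006],"twist": 0},{"grip": 0.4,"delta_pos": [0,0,-0.006],"twist": 0},{"grip": 0.4,"delta_pos": [0,0,-0.006],"twist": 0}]'

```text
clock: 11.48
position: [0.5472, -0.0947, 0.0357]
ee_rot: [0.706, 0.04, 0.706, -0.04]
contact_force: [0.0, -0.2, -1.7]
width: 0.0488
```

```bash
python3 -c "from h import *;st()"
```

```text
t 11.48 pos [547.2 -94.7  35.7] yaw 83.5 ax [ 0.001 -0.    -1.   ] F [ 0.  -0.2 -1.7] w 48.8 q6 -1.75
```

Request:
step_arm --increments '[{"grip": 0.4,"delta_pos": [-0.001,0,-0.008],"twist": 0},{"grip": 0.4,"delta_pos": [0,0,-0.008],"twist": 0},{"grip": 0.4,"delta_pos": [0,0,-0.008],"twist": 0},{"grip": 0.4,"delta_pos": [0,0,-0.006],"twist": 0},{"grip": 0.4,"delta_pos": [0,0,-0.004],"twist": 0},{"grip": 0.4,"delta_pos": [0,0,0],"twist": 0}]'

```text
clock: 11.98
position: [0.5451, -0.0944, 0.0008]
ee_rot: [0.705, 0.04, 0.707, -0.04]
contact_force: [-0.1, -0.0, -1.9]
width: 0.0491
```

Request:
step_arm --increments '[{"grip": 0.4,"delta_pos": [0,0,-0.002],"twist": 0},{"grip": 0.4,"delta_pos": [0,0,-0.002],"twist": 0},{"grip": 0.4,"delta_pos": [0,0,0],"twist": 0}]'

```text
clock: 12.23
position: [0.5459, -0.0946, -0.0021]
ee_rot: [0.706, 0.04, 0.706, -0.04]
contact_force: [0.6, -1.1, -2.6]
width: 0.049
```

Request:
step_arm --increments '[{"grip": 0.4,"delta_pos": [0,0,-0.0015],"twist": 0},{"grip": 0.4,"delta_pos": [0,0,0],"twist": 0}]'

```text
clock: 12.4
position: [0.546, -0.0947, -0.0035]
ee_rot: [0.706, 0.04, 0.706, -0.04]
contact_force: [-0.4, 0.3, -2.3]
width: 0.049
```

Request:
step_arm --increments '[{"grip": 0.4,"delta_pos": [0,0,-0.0015],"twist": 0},{"grip": 0.4,"delta_pos": [0,0,0],"twist": 0}]'

```text
clock: 12.57
position: [0.5458, -0.0946, -0.0052]
ee_rot: [0.706, 0.04, 0.706, -0.04]
contact_force: [0.8, -0.2, -2.4]
width: 0.0491
```

Request:
step_arm --increments '[{"grip": 0.4,"delta_pos": [0,0,-0.001],"twist": 0},{"grip": 0.4,"delta_pos": [0,0,0],"twist": 0}]'

```text
clock: 12.73
position: [0.546, -0.0946, -0.0056]
ee_rot: [0.706, 0.04, 0.706, -0.04]
contact_force: [-2.0, -0.0, 1.3]
width: 0.049
```

Request:
step_arm --increments '[{"grip": 0.4,"delta_pos": [0,0,-0.001],"twist": 0},{"grip": 0.4,"delta_pos": [0,0,0],"twist": 0}]'

```text
clock: 12.9
position: [0.546, -0.0946, -0.0057]
ee_rot: [0.706, 0.04, 0.706, -0.04]
contact_force: [-2.4, 0.2, 8.1]
width: 0.0489
```

Request:
step_arm --increments '[{"grip": 0.4,"delta_pos": [0,0,-0.001],"twist": 0},{"grip": 0.4,"delta_pos": [0,0,0],"twist": 0}]'

```text
clock: 13.07
position: [0.546, -0.0947, -0.0057]
ee_rot: [0.706, 0.04, 0.706, -0.04]
contact_force: [-4.3, 1.8, 16.1]
width: 0.0489
```

It seats at TCP z = -5.6, as predicted. Relieve the load, open, then rise straight up.

Request:
step_arm --increments '[{"grip": 0.4,"delta_pos": [0,0,0.0025],"twist": 0},{"grip": 0.6,"delta_pos": [0,0,0],"twist": 0},{"grip": 0.8,"delta_pos": [0,0,0],"twist": 0},{"grip": 1,"delta_pos": [0,0,0],"twist": 0},{"grip": 1,"delta_pos": [0,0,0],"twist": 0},{"grip": 1,"delta_pos": [0,0,0],"twist": 0},{"grip": 1,"delta_pos": [0,0,0],"twist": 0},{"grip": 1,"delta_pos": [0,0,0],"twist": 0}]'

```text
clock: 13.73
position: [0.5458, -0.0946, -0.0058]
ee_rot: [0.706, 0.04, 0.706, -0.04]
contact_force: [0.4, 0.1, 0.6]
width: 0.0855
```

Request:
step_arm --increments '[{"grip": 1,"delta_pos": [0,0,0.005],"twist": 0},{"grip": 1,"delta_pos": [0,0,0.01],"twist": 0},{"grip": 1,"delta_pos": [0,0,0.015],"twist": 0},{"grip": 1,"delta_pos": [0,0,0.02],"twist": 0},{"grip": 1,"delta_pos": [0,0,0.025],"twist": 0},{"grip": 1,"delta_pos": [0,0,0.025],"twist": 0},{"grip": 1,"delta_pos": [0,0,0.02],"twist": 0},{"grip": 1,"delta_pos": [0,0,0.01],"twist": 0}]'

```text
clock: 14.4
position: [0.5476, -0.0951, 0.1284]
ee_rot: [0.708, 0.04, 0.704, -0.041]
contact_force: [0.6, 0.0, -0.6]
width: 0.0854
```

Request:
step_arm --increments '[{"grip": 1,"delta_pos": [-0.007,-0.023,0],"twist": -0.2},{"grip": 1,"delta_pos": [-0.007,-0.023,0],"twist": -0.2},{"grip": 1,"delta_pos": [-0.007,-0.023,0],"twist": -0.2},{"grip": 1,"delta_pos": [-0.007,-0.023,0],"twist": -0.2},{"grip": 1,"delta_pos": [-0.007,-0.023,0],"twist": -0.2},{"grip": 1,"delta_pos": [-0.007,-0.023,0],"twist": -0.2},{"grip": 1,"delta_pos": [-0.007,-0.023,0],"twist": -0.2},{"grip": 1,"delta_pos": [-0.007,-0.023,0],"twist": -0.2},{"grip": 1,"delta_pos": [-0.007,-0.023,0],"twist": -0.2},{"grip": 1,"delta_pos": [-0.005,-0.021,0],"twist": -0.2}]'

```text
clock: 15.23
position: [0.4769, -0.3237, 0.1245]
ee_rot: [0.705, 0.053, 0.705, -0.053]
contact_force: [0.0, -0.2, 0.0]
width: 0.0853
```

```bash
python3 - <<'E'
from h import *
st()
d=manip.get_image("top"); im=d["img"].astype(int)
m=((im[...,2]-im[...,0]>-8)&(im[...,2]>45)).astype(np.uint8)
print("white",rect(d,((im[...,2]-im[...,0]>-8)&(im[...,2]>100)).astype(np.uint8),(388,165,445,240),.014))
mb=(im[...,2]-im[...,0]>20).astype(np.uint8); print("blue on rack",rect(d,mb,(320,145,375,222),.034))
d2=manip.get_image("side")
cv2.imwrite("pics/s9.png",np.hstack([cv2.resize(d2["img"][130:260,250:380],(400,400)),cv2.resize(d["img"][140:250,310:450],(400,400))])[...,::-1])
E
```

```text
t 15.23 pos [ 476.9 -323.7  124.5] yaw 81.47 ax [-0.001  0.    -1.   ] F [ 0.  -0.2  0. ] w 85.3 q6 -2.14
white (array([ 519.6, -319. ]), array([99. , 41.2]), 17.2)
blue on rack (array([546.2, -95.1]), array([168.8,  96.9]), -6.4)
```

The blue tray is seated: 168.8×96.9 at (546,-95), -6.4°, which is on the rack pose. Now down on the white tray.

Request:
step_arm --increments '[{"grip": 1,"delta_pos": [0,-0.001,-0.02],"twist": 0},{"grip": 1,"delta_pos": [0,0,-0.03],"twist": 0},{"grip": 1,"delta_pos": [0,0,-0.03],"twist": 0},{"grip": 1,"delta_pos": [0,0,-0.025],"twist": 0},{"grip": 1,"delta_pos": [0,0,-0.015],"twist": 0},{"grip": 1,"delta_pos": [0,0,-0.008],"twist": 0},{"grip": 1,"delta_pos": [0,0,-0.004],"twist": 0},{"grip": 1,"delta_pos": [0,0,0],"twist": 0}]'

```text
clock: 16.0
position: [0.4779, -0.323, -0.0079]
ee_rot: [0.705, 0.053, 0.705, -0.052]
contact_force: [-0.2, -0.3, 0.1]
width: 0.0855
```

Request:
step_arm --increments '[{"grip": 1,"delta_pos": [0,0,-0.005],"twist": 0},{"grip": 1,"delta_pos": [0,0,-0.005],"twist": 0},{"grip": 1,"delta_pos": [0,0,-0.005],"twist": 0},{"grip": 1,"delta_pos": [0,0,-0.003],"twist": 0},{"grip": 1,"delta_pos": [0,0,0],"twist": 0}]'

```text
clock: 16.42
position: [0.4775, -0.3233, -0.0261]
ee_rot: [0.705, 0.053, 0.705, -0.052]
contact_force: [-0.7, 0.5, -0.1]
width: 0.0854
```

Request:
step_arm --increments '[{"grip": 1,"delta_pos": [0,-0.0015,0],"twist": 0},{"grip": 0.4,"delta_pos": [0,0,0],"twist": 0},{"grip": 0.4,"delta_pos": [0,0,0],"twist": 0},{"grip": 0.4,"delta_pos": [0,0,0],"twist": 0},{"grip": 0.4,"delta_pos": [0,0,0],"twist": 0},{"grip": 0.4,"delta_pos": [0,0,0],"twist": 0},{"grip": 0.4,"delta_pos": [0,0,0],"twist": 0},{"grip": 0.4,"delta_pos": [0,0,0],"twist": 0},{"grip": 0.4,"delta_pos": [0,0,0],"twist": 0}]' --force 60

```text
clock: 17.17
position: [0.4783, -0.3254, -0.025]
ee_rot: [0.705, 0.052, 0.705, -0.053]
contact_force: [-0.3, 0.3, 5.6]
width: 0.0487
```

```bash
python3 -c "from h import *;st()"
```

```text
t 17.17 pos [ 478.3 -325.4  -25. ] yaw 81.5 ax [ 0.001 -0.001 -1.   ] F [-0.3  0.3  5.6] w 48.7 q6 -2.14
```

Request:
step_arm --increments '[{"grip": 0.4,"delta_pos": [0,0,0.005],"twist": 0},{"grip": 0.4,"delta_pos": [0,0,0.01],"twist": 0},{"grip": 0.4,"delta_pos": [0,0,0.015],"twist": 0},{"grip": 0.4,"delta_pos": [0,0,0.02],"twist": 0},{"grip": 0.4,"delta_pos": [0,0,0.02],"twist": 0},{"grip": 0.4,"delta_pos": [0,0,0.02],"twist": 0},{"grip": 0.4,"delta_pos": [0,0,0.02],"twist": 0},{"grip": 0.4,"delta_pos": [0,0,0.015],"twist": 0},{"grip": 0.4,"delta_pos": [0,0,0.008],"twist": 0},{"grip": 0.4,"delta_pos": [0,0,0],"twist": 0}]'

```text
clock: 18.0
position: [0.4788, -0.3259, 0.1096]
ee_rot: [0.706, 0.052, 0.704, -0.053]
contact_force: [1.2, -0.3, -1.6]
width: 0.0491
```

Request:
step_arm --increments '[{"grip": 0.4,"delta_pos": [0.003,0.01,0],"twist": 0.2},{"grip": 0.4,"delta_pos": [0.006,0.02,0],"twist": 0.2},{"grip": 0.4,"delta_pos": [0.008,0.028,0],"twist": 0.2},{"grip": 0.4,"delta_pos": [0.008,0.028,0],"twist": 0.2},{"grip": 0.4,"delta_pos": [0.008,0.028,0],"twist": 0.2},{"grip": 0.4,"delta_pos": [0.008,0.028,0],"twist": 0.2},{"grip": 0.4,"delta_pos": [0.008,0.028,0],"twist": 0.2},{"grip": 0.4,"delta_pos": [0.008,0.028,0],"twist": 0.2},{"grip": 0.4,"delta_pos": [0.007,0.02,0],"twist": 0.2},{"grip": 0.4,"delta_pos": [0.004,0.012,0],"twist": 0.2}]'

```text
clock: 18.83
position: [0.545, -0.0916, 0.1058]
ee_rot: [0.705, 0.04, 0.707, -0.038]
contact_force: [-0.0, -0.4, -2.8]
width: 0.0488
```

Request:
step_arm --increments '[{"grip": 0.4,"delta_pos": [0,0,0],"twist": 0},{"grip": 0.4,"delta_pos": [0,0,0],"twist": 0},{"grip": 0.4,"delta_pos": [0,0,0],"twist": 0}]'

```text
clock: 19.08
position: [0.5453, -0.0957, 0.1068]
ee_rot: [0.705, 0.04, 0.706, -0.04]
contact_force: [-1.0, -0.8, -1.3]
width: 0.0487
```

```bash
python3 - <<'E'
from h import *
st(); s=manip.get_state(); p=s["position"]*1000
d=manip.get_image("side"); im=d["img"]; cv2.imwrite("pics/s10.png",cv2.resize(im[110:240,250:380],(600,600),interpolation=cv2.INTER_CUBIC)[...,::-1])
hsv=cv2.cvtColor(im,cv2.COLOR_RGB2HSV); m=((im.astype(int)[...,2]-im.astype(int)[...,0]>-15)&(hsv[...,1]<60)&(hsv[...,2]>85)).astype(np.uint8)
k=np.zeros_like(m); k[140:190,268:345]=m[140:190,268:345]
n,l,s,_=cv2.connectedComponentsWithStats(k); print(s[1:][s[1:,4]>30]); k=np.isin(l,[i for i in range(1,n) if s[i,4]>60])
A,b=chk(d,k,p[:2]-[1.0,0],-6.5,p[2]+25.6,[0,30,60,90,180,200]); print(np.linalg.lstsq(A[:,[0,2]],b,rcond=None)[0].round(1))
E
```

```text
t 19.08 pos [545.3 -95.7 106.8] yaw 83.5 ax [-0.001 -0.    -1.   ] F [-1.  -0.8 -1.3] w 48.7 q6 -1.76
[[283 159  16   7  51]
 [304 160  33  21 218]
 [285 165  15   6  31]]
res px {0: np.float64(-1.5), 30: np.float64(-1.0), 60: np.float64(-1.1), 90: np.float64(-1.5), 180: np.float64(-29.0), 200: np.float64(-28.0)}
[-46.7  17.9]
```

View pics/s10.png

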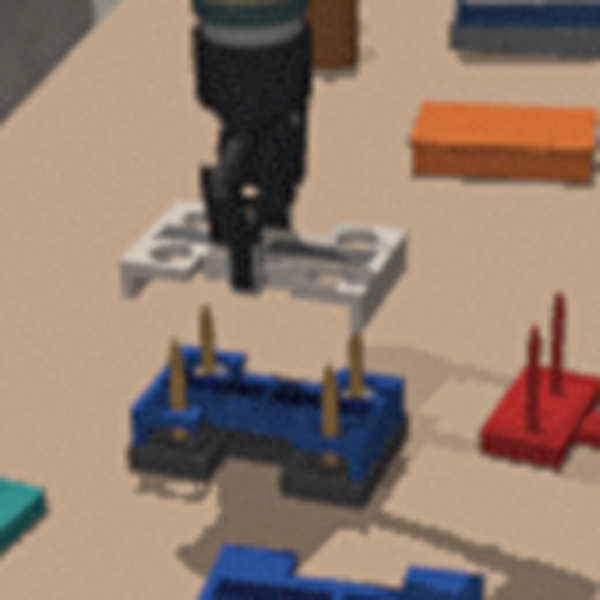

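The blue tray sits flat with all posts through, and white hangs level above it (residuals match the blue case). The white tray should seat at TCP z ≈ +22.5; I lower it with force checks.

Request:
step_arm --increments '[{"grip": 0.4,"delta_pos": [0.001,0.001,0],"twist": 0},{"grip": 0.4,"delta_pos": [0,0,-0.008],"twist": 0},{"grip": 0.4,"delta_pos": [0,0,-0.012],"twist": 0},{"grip": 0.4,"delta_pos": [0,0,-0.01],"twist": 0},{"grip": 0.4,"delta_pos": [0,0,-0.006],"twist": 0},{"grip": 0.4,"delta_pos": [0,0,-0.006],"twist": 0},{"grip": 0.4,"delta_pos": [0,0,-0.006],"twist": 0},{"grip": 0.4,"delta_pos": [0,0,0],"twist": 0}]'

```text
clock: 19.8
position: [0.546, -0.094, 0.0581]
ee_rot: [0.705, 0.04, 0.707, -0.04]
contact_force: [0.2, -0.6, -1.4]
width: 0.0487
```

Request:
step_arm --increments '[{"grip": 0.4,"delta_pos": [0,0,-0.006],"twist": 0},{"grip": 0.4,"delta_pos": [0,0,-0.006],"twist": 0},{"grip": 0.4,"delta_pos": [0,0,-0.006],"twist": 0},{"grip": 0.4,"delta_pos": [0,0,-0.006],"twist": 0},{"grip": 0.4,"delta_pos": [0,0,-0.005],"twist": 0},{"grip": 0.4,"delta_pos": [0,0,0],"twist": 0}]'

```text
clock: 20.3
position: [0.5459, -0.0938, 0.0291]
ee_rot: [0.705, 0.04, 0.707, -0.04]
contact_force: [-0.8, 0.1, -0.7]
width: 0.0488
```

Request:
step_arm --increments '[{"grip": 0.4,"delta_pos": [0,0,-0.002],"twist": 0},{"grip": 0.4,"delta_pos": [0,0,-0.001],"twist": 0},{"grip": 0.4,"delta_pos": [0,0,0],"twist": 0}]'

```text
clock: 20.55
position: [0.5469, -0.0941, 0.0274]
ee_rot: [0.706, 0.04, 0.706, -0.04]
contact_force: [-0.8, 0.6, -1.5]
width: 0.0486
```

Request:
step_arm --increments '[{"grip": 0.4,"delta_pos": [0,0,-0.001],"twist": 0},{"grip": 0.4,"delta_pos": [0,0,-0.001],"twist": 0},{"grip": 0.4,"delta_pos": [0,0,0],"twist": 0}]'

```text
clock: 20.8
position: [0.5468, -0.0941, 0.0254]
ee_rot: [0.706, 0.04, 0.706, -0.04]
contact_force: [-1.1, -0.4, -1.2]
width: 0.0489
```

Request:
step_arm --increments '[{"grip": 0.4,"delta_pos": [0,0,-0.001],"twist": 0},{"grip": 0.4,"delta_pos": [0,0,-0.001],"twist": 0},{"grip": 0.4,"delta_pos": [0,0,0],"twist": 0}]'

```text
clock: 21.05
position: [0.5467, -0.0941, 0.0233]
ee_rot: [0.706, 0.04, 0.706, -0.04]
contact_force: [-0.5, -0.0, -1.2]
width: 0.0486
```

Request:
step_arm --increments '[{"grip": 0.4,"delta_pos": [0,0,-0.001],"twist": 0},{"grip": 0.4,"delta_pos": [0,0,0],"twist": 0}]'

```text
clock: 21.22
position: [0.5469, -0.0941, 0.0229]
ee_rot: [0.706, 0.04, 0.706, -0.04]
contact_force: [-1.3, -1.1, 3.3]
width: 0.0491
```

Request:
step_arm --increments '[{"grip": 0.4,"delta_pos": [0,0,-0.001],"twist": 0},{"grip": 0.4,"delta_pos": [0,0,0],"twist": 0}]'

```text
clock: 21.38
position: [0.5469, -0.0941, 0.0229]
ee_rot: [0.706, 0.04, 0.706, -0.04]
contact_force: [-2.8, 0.0, 10.0]
width: 0.0493
```

Seated at 22.9 with contact rising. Release, rise, and move clear.

Request:
step_arm --increments '[{"grip": 0.4,"delta_pos": [0,0,0.0015],"twist": 0},{"grip": 0.6,"delta_pos": [0,0,0],"twist": 0},{"grip": 0.8,"delta_pos": [0,0,0],"twist": 0},{"grip": 1,"delta_pos": [0,0,0],"twist": 0},{"grip": 1,"delta_pos": [0,0,0],"twist": 0},{"grip": 1,"delta_pos": [0,0,0],"twist": 0},{"grip": 1,"delta_pos": [0,0,0],"twist": 0},{"grip": 1,"delta_pos": [0,0,0],"twist": 0}]'

```text
clock: 22.05
position: [0.5469, -0.0941, 0.0228]
ee_rot: [0.706, 0.04, 0.706, -0.04]
contact_force: [-0.8, 0.4, -1.1]
width: 0.0854
```

Request:
step_arm --increments '[{"grip": 1,"delta_pos": [0,0,0.005],"twist": 0},{"grip": 1,"delta_pos": [0,0,0.01],"twist": 0},{"grip": 1,"delta_pos": [0,0,0.015],"twist": 0},{"grip": 1,"delta_pos": [0,0,0.02],"twist": 0},{"grip": 1,"delta_pos": [0,0,0.025],"twist": 0},{"grip": 1,"delta_pos": [0,0,0.025],"twist": 0},{"grip": 1,"delta_pos": [0,0,0.025],"twist": 0},{"grip": 1,"delta_pos": [0,0,0.01],"twist": 0}]'

```text
clock: 22.72
position: [0.549, -0.0947, 0.1626]
ee_rot: [0.709, 0.039, 0.703, -0.041]
contact_force: [-0.1, -0.2, 0.2]
width: 0.0856
```

Request:
step_arm --increments '[{"grip": 1,"delta_pos": [-0.01,-0.025,0],"twist": 0},{"grip": 1,"delta_pos": [-0.01,-0.025,0],"twist": 0},{"grip": 1,"delta_pos": [-0.01,-0.025,0],"twist": 0},{"grip": 1,"delta_pos": [-0.01,-0.025,0],"twist": 0},{"grip": 1,"delta_pos": [-0.01,-0.025,0],"twist": 0},{"grip": 1,"delta_pos": [-0.01,-0.025,0],"twist": 0},{"grip": 1,"delta_pos": [-0.01,-0.025,0],"twist": 0},{"grip": 1,"delta_pos": [-0.01,-0.025,0],"twist": 0},{"grip": 1,"delta_pos": [0,0,0],"twist": 0},{"grip": 1,"delta_pos": [0,0,0],"twist": 0}]'

```text
clock: 23.55
position: [0.4662, -0.2951, 0.1577]
ee_rot: [0.706, 0.041, 0.706, -0.041]
contact_force: [-0.2, 0.1, -0.4]
width: 0.0856
```

```bash
python3 - <<'E'
from h import *
st()
d=manip.get_image("top"); im=d["img"].astype(int)
hsv=cv2.cvtColor(d["img"],cv2.COLOR_RGB2HSV)
print("white",rect(d,((im[...,2]-im[...,0]>-15)&(im[...,2]>100)).astype(np.uint8),(315,140,380,222),.062))
print("plain",rect(d,((hsv[...,0]>105)&(hsv[...,0]<130)&(hsv[...,1]>130)).astype(np.uint8),(262,170,318,245),.014))
d2=manip.get_image("side")
cv2.imwrite("pics/s11.png",np.hstack([cv2.resize(d2["img"][150:270,250:370],(480,480),interpolation=cv2.INTER_CUBIC),cv2.resize(d["img"][130:250,270:350+0],(320,480))])[...,::-1])
E
```

```text
t 23.55 pos [ 466.2 -295.1  157.7] yaw 83.34 ax [-0.     0.001 -1.   ] F [-0.2  0.1 -0.4] w 85.6 q6 -2.15
white (array([570.9, -55.4]), array([204.6, 180.3]), -6.7)
plain (array([453.4, 108.8]), array([165.9,  94.7]), -0.6)
```

View pics/s11.png

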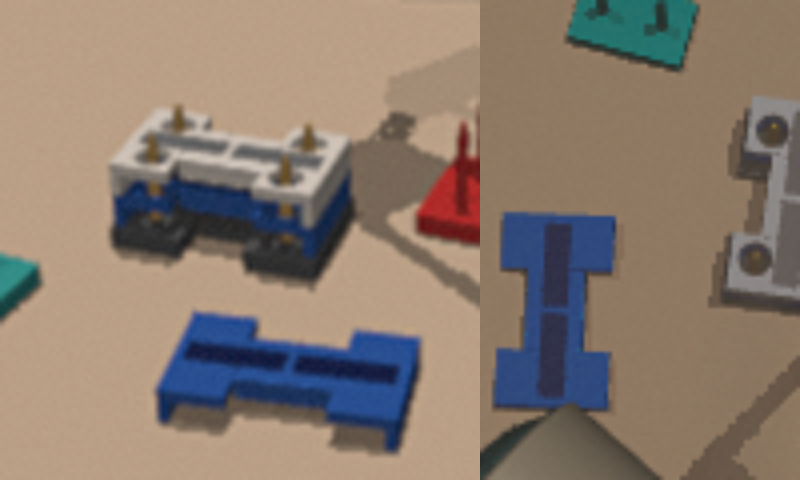

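The white tray lies flat on the blue one with all four posts through. The plain tray hasn't moved, and the arm is clear. (The white rectangle fit picked up the turquoise decoy in its box, so I ignore it.)

```bash
python3 -c "from rig import manip;print(manip.sign_off())"
```

```text
the job is handed in; nothing more can be done
None
```

The rack is loaded: the drilled blue tray sits flat on the dark base, with the white tray stacked on it over the same four posts. I handed it in at about 24 s of the 69 s allowed.

- **Placing:** I lowered both trays until they touched and let go once they were seated. The blue tray seated at TCP z -5.6 mm, as predicted. The white tray seated at 22.9 mm, against a predicted 22.5 mm. The highest force I read was about 16 N.
- **Last checks:** the side picture shows both trays level with all four posts through. The plain blue tray is still at (453, 109) mm, and the gripper is open and clear.
- **Misses:**
    - **First grasp:** the first try at the blue tray closed on nothing. The finger ends sit about 28 mm (shut) to 41 mm (open) higher than the reported TCP implies, and I had reckoned with 0 to 13 mm. I corrected for that using the images. The blue tray did not move.
    - **White tray fit:** the final numeric fit of the white tray failed, probably because other objects got into its mask. Its placement therefore rests on the pictures and the contact height.

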